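# Find and press the hidden catch of a bedside wall rack

### The job

The white four-slot wall rack lies on its back on the side table, its clear cover held shut by a flush catch hidden somewhere in the flat rail along the side nearer the robot. Starting at either plain end of that rail, feel along it with the fingertips until you find the catch, and press the catch in so that the cover springs up. Then take the hand away and leave the cover standing open and the catch back out, without picking up or disturbing the mug, the bottle, the spoon or the thermometer case.

Things in the scene. Friction and masses are not known exactly. Their poses are not given: they have to be found in the camera images.
- rack: White plastic wall rack lying on its back, 257 (x) by 340 (y) by 60 mm high, fixed; four slots under a clear hinged cover. Origin on the table below its middle; x points away from the robot to the cover's hinge, y left along the rail, z up. The flat rail is its near side: x -132 to -68 mm, all 340 mm long, top at 60 mm. The cover fills x -67 to +118 mm, its top also at 60 mm.
- rail_mid (a point): Middle of the rail's length and width, on its flat top, 60 mm above the table. The catch's centre lies on the middle line anywhere up to 45 mm to the left or right of here; where differs each time and is not given. The catch is a white plate, 48 mm along the rail and 36 mm across, in an opening of 52 by 40 mm, its face 2 mm below the rail's top.
- rail_left (a point): Left (+y) end of the rail, on the middle line of its flat top: rack x = -100 mm, y = +170 mm, height 60 mm.
- rail_right (a point): Right (-y) end of the rail, on the middle line of its flat top: rack x = -100 mm, y = -170 mm, height 60 mm.
- rail: The two plain ends of the rail, solid and level: 95 mm of its length at each end (y from 75 to 170 mm either side of the middle), 64 mm wide, top at 60 mm. The 150 mm between them is level with them within 0.5 mm and holds the catch. Origin in the middle of the rail's length and width, 4 mm below its top; axes as the rack's.
- catch (a joint): How far the hidden catch plate is pressed straight down, m: 0 out, 0.006 fully in. Its spring pushes back with about 1.3 N at first and 4.5 N fully in, so it yields where the rail is rigid. It lets the cover go when about 0.004 in; the cover then stays open when the catch comes back out.
- cover (a joint): Opening angle of the clear cover, rad: 0 shut, 0.9 fully open. It is hinged along the rack's far side; once the catch lets go, a spring raises it in about 2 s, its near edge rising beside the rail and swinging away from it, and holds it open.
- mug: Cream ceramic mug, 80 mm across, 92 mm high, handle to one side, loose, beside the rack; origin under its middle. To be left alone.
- bottle: Empty amber glass bottle, 60 mm across, 128 mm high, loose, beside the rack; origin under its middle. To be left alone.
- spoon: Stainless steel spoon, 170 mm long, lying loose in front of the rail; its x axis runs along it. To be left alone.
- case: Blue plastic thermometer case, 130 by 26 by 18 mm, lying loose in front of the rail; origin under its middle, x axis along it. To be left alone.

How it is judged:
By the outcome, as a careful person would: the job done as asked, in the order asked, and still so for the second after the job is handed in, with the robot touching nothing.
It also fails if it takes over 58 s, if anything falls off the work surface, if the arm or the gripper's body presses on something with over 40 N, if the wrist force passes 120 N, or if a joint passes its speed limit or range.

### The arm

A 6-joint arm with a two-finger parallel gripper is mounted at the origin on the work surface. World frame = base frame: x ahead of the robot, y to its left, z up, the work surface at z = 0. Lengths are in m, angles in rad, forces in N, time in s.
With the tool pointing down it reaches from about 0.35 to 0.775 m from the base axis. Payload 7.3 kg.
Tool frame: the origin (TCP) lies between the finger pads; the fingertips stand 8 mm ahead of it and the grasp point (between the pads) lies 11 mm behind it (robot.nose_length is the distance from the TCP to the fingertips, in m); z points along the fingers, y is the line along which they close (so a half turn about z gives the same grasp; the last joint's range is limited). The gripper opens to 92 mm and grips with 3 to 60 N. Pads are 19 mm wide; open, the fingers measure 130 mm over their backs; the gripper's body (75 mm by 190 mm) begins 47 mm behind the grasp point.
Start: joints at [-1.339, 0.342, 1.524, -0, 1.275, -0.146], TCP at [0.194, -0.488, 0.235] pointing down, gripper open.
Joint ranges: [-2.53, 2.53], [-0.77, 2.02], [0.04, 2.7], [-1, 4.14], [0.28, 2.66], [-3.11, 3.11]. Speed limits (rad/s): [2.57, 2.57, 3.14, 3.14, 3.14, 3.14].

### API

Orientations are given as [roll, pitch, yaw] about the fixed x, y, z axes, in that order (R = Rz(yaw) Ry(pitch) Rx(roll)).
In Python, from cell import robot gives the robot as it stands. The module is installed in compiled form; this text tells all that it offers.
- The arm moves only by the shell command python3 -m jog 'ROWS' [FORCE]. ROWS is JSON, a list that holds one entry, the list of rows, each a list of 5 numbers: the gripper's target within -1 to 1 (fully open at 1, half-way at 0, shut at -1), then the shift along the tool's x, y, z in m, then the turn about the tool's z in rad. A call has 1 to 5 rows; each row is the pose to reach, as a shift and turn from the pose commanded when the call began, along the tool's axes at that moment; what a row does not reach only later rows make up. A row lasts 1/12 s, in which the tool goes at most 41.7 mm and 7.16 degrees, less where a joint would pass 70% of its speed; a pose out of reach is approached as far as the arm can. A call with a gripper value outside its range is refused whole. The fingers move at their own pace and stop on an object; FORCE is the grip in N (left out, the last holds). Time passes only in rows, so rows that repeat a pose let the fingers close. It gives the time, the measured TCP pose, the force, the opening and the grip force at its end, in the units of the state.
- robot.observe(): the state, without advancing time (a new reading comes with each control period).
- robot.read_camera(name): name is "scene" or "top"; returns the picture (480x640x3 uint8, red, green, blue); there is no depth.
- robot.camera_model(name): a dict with "camera_matrix" (3x3 intrinsics, pixels), "dist_coeffs" ([k1, k2, p1, p2, k3] as OpenCV has them; the pictures are not rectified), "position" and "attitude" of the camera in the world. Camera axes: x right, y down, z forward; pixel columns grow to the right and rows downward; lengths in m; the calibration is good to about 2 mm. A picture is of the moment at which its call begins. camera_model takes no time and is no camera call.
- robot.hand_in(): hands the job in; it is judged then, once.
The state is a dict: "time": time; "qpos": joint angles; "qvel": joint speeds; "joint_efforts": joint torques, N m; "tool_pos": TCP position; "tool_rot": TCP orientation; "contact_force": force on the tool from outside, world axes, zero at the start; "torque": the same for the moment, N m; "opening": finger opening in m; "grip_force": force on a finger pad.
Only numpy, scipy, OpenCV 4.12 (cv2) and the standard library are available. Lean on these libraries where they do the work, as an engineer would, in place of code of your own. Each camera call takes 0.05 s, during which the arm holds its last target. There are 200 camera calls.

## Working session

There is one attempt and no reset: what is moved stays moved. The work goes in short steps, Python scripts to look and compute and a shell command to move; the robot and the scene stay as the last step left them, time stands still between calls to the robot, and variables do not carry over. Pictures are saved under pics/ and viewed, at most 10 in all, crops included, and the job is handed in when it is done.

```bash
mkdir -p pics; python3 - <<'E'
from cell import robot
import cv2
for n in("scene","top"):
    cv2.imwrite(f"pics/{n}0.png",robot.read_camera(n)[:,:,::-1]); print(n,robot.camera_model(n))
print(robot.observe())
E
```

```text
scene {'camera_matrix': array([[452.114575  ,   0.        , 317.84955489],
       [  0.        , 452.114575  , 235.13736553],
       [  0.        ,   0.        ,   1.        ]]), 'dist_coeffs': array([-0.05939546,  0.        ,  0.        ,  0.        ,  0.        ]), 'position': array([1.0667573 , 0.59714863, 0.85744406]), 'attitude': array([-2.4005721 , -0.01411405,  2.42751803])}
top {'camera_matrix': array([[563.50756915,   0.        , 328.88352712],
       [  0.        , 563.50756915, 247.23848254],
       [  0.        ,   0.        ,   1.        ]]), 'dist_coeffs': array([-0.09030488,  0.        ,  0.        ,  0.        ,  0.        ]), 'position': array([0.41315043, 0.06282948, 1.24892398]), 'attitude': array([-2.97686708, -0.02262346, -1.55131759])}
{'time': 0.1, 'qpos': array([-1.33897058e+00,  3.42656617e-01,  1.52492882e+00, -4.18851634e-06,
        1.27539117e+00, -1.46016914e-01]), 'qvel': array([ 0.00063381, -0.00260645, -0.00245446,  0.00091999,  0.00135559,
        0.00089362]), 'joint_efforts': array([ 1.76458303e-03, -4.32003450e+01, -2.44694209e+01,  7.17797340e-02,
        5.26439014e-02, -5.60283740e-05]), 'tool_pos': array([ 0.1936102 , -0.48761586,  0.23411004]), 'tool_rot': array([-3.14022284e+00, -1.97400980e-04,  3.77843751e-01]), 'contact_force': array([ 0.36797816, -0.10848587,  0.05172891]), 'torque': array([ 0.01123043, -0.0432882 ,  0.00982867]), 'grip_force': 0.0, 'opening': 0.09207901985958056}
```

View pics/top0.png

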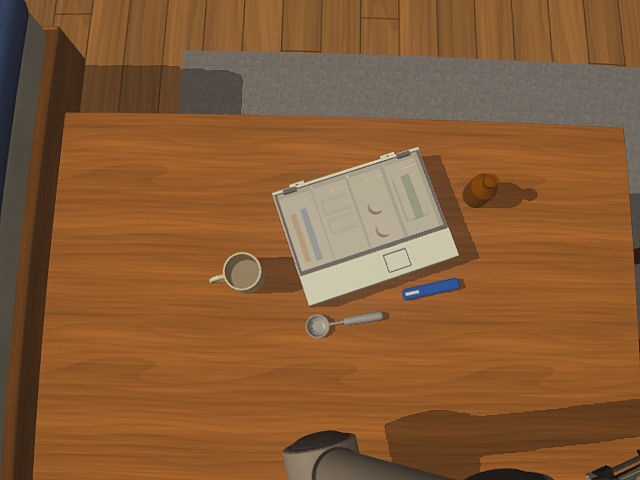

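View pics/scene0.png

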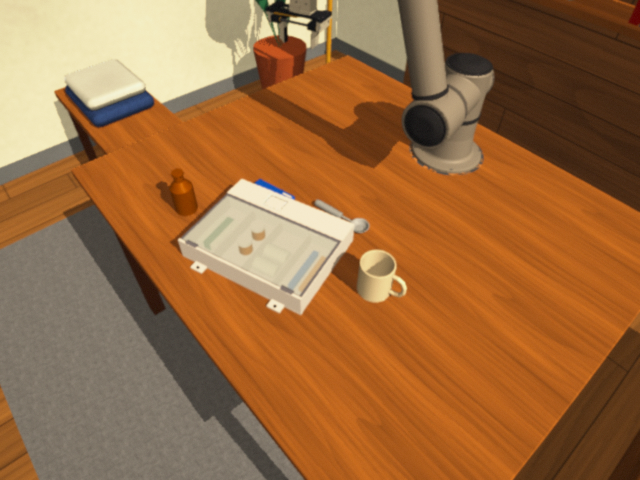

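The top view shows the rack's rail with corners near (310,305), (300,275), (458,255) and (447,228). There is a faint plate outline at about (397,260). The spoon is at (345,322), the case at (432,289), the mug at (240,272) and the bottle at (482,190). The scene view agrees.

```bash
cat > h.py <<'E'
from cell import robot
import cv2, numpy as np
from scipy.spatial.transform import Rotation as Ro
def ray(n,px,z):
    m=robot.camera_model(n); u=cv2.undistortPoints(np.array(px,float).reshape(-1,1,2),m["camera_matrix"],m["dist_coeffs"])[:,0]
    d=np.c_[u,np.ones(len(u))]@Ro.from_euler('xyz',m["attitude"]).as_matrix().T
    p=m["position"]; return p+d*((z-p[2])/d[:,2])[:,None]
E
python3 - <<'E'
from h import *
im=robot.read_camera("top")
hsv=cv2.cvtColor(im,cv2.COLOR_RGB2HSV)
mask=((hsv[...,1]<60)&(hsv[...,2]>185)).astype(np.uint8)*255
mask[:140]=0;mask[320:]=0;mask[:,:265]=0;mask[:,470:]=0
mask=cv2.morphologyEx(mask,cv2.MORPH_CLOSE,np.ones((5,5)));mask=cv2.morphologyEx(mask,cv2.MORPH_OPEN,np.ones((9,9)))
c=max(cv2.findContours(mask,0,2)[0],key=cv2.contourArea)
b=cv2.boxPoints(cv2.minAreaRect(c)); print(b)
P=ray("top",b,.06); print(P); print([np.linalg.norm(P[i]-P[i-1]) for i in range(4)],P.mean(0))
print("outline",ray("top",[[397,260]],.058))
for n,p,z in(("spoon",[[317,326],[383,315]],.01),("case",[[403,295],[460,284]],.018),("mug",[[242,272]],.09),("bottle",[[487,181]],.128)): print(n,ray("top",p,z))
v=cv2.resize(im[140:340,200:500],None,fx=2.6,fy=2.6,interpolation=2)
cv2.drawContours(v,[((b-[200,140])*2.6).astype(int)],0,(255,0,0),1)
cv2.imwrite("pics/c1.png",v[:,:,::-1])
E
```

```text
[[299.30002 275.9    ]
 [448.1     226.3    ]
 [457.69998 255.1    ]
 [308.9     304.7    ]]
[[ 0.54828493  0.10129714  0.06      ]
 [ 0.66344762 -0.21830927  0.06      ]
 [ 0.60060114 -0.23827533  0.06      ]
 [ 0.48780051  0.07944464  0.06      ]]
[np.float64(0.06431092935295284), np.float64(0.3397215100977147), np.float64(0.06594182147783956), np.float64(0.33714976360534626)] [ 0.57503355 -0.06896071  0.06      ]
outline [[ 0.58732407 -0.1068212   0.058     ]]
spoon [[ 0.44490979  0.06134532  0.01      ]
 [ 0.47167025 -0.08290831  0.01      ]]
case [[ 0.51582803 -0.12582362  0.018     ]
 [ 0.54256265 -0.25300009  0.018     ]]
mug [[0.55025396 0.2190087  0.09      ]]
bottle [[ 0.74791376 -0.28647429  0.128     ]]
```

View pics/c1.png

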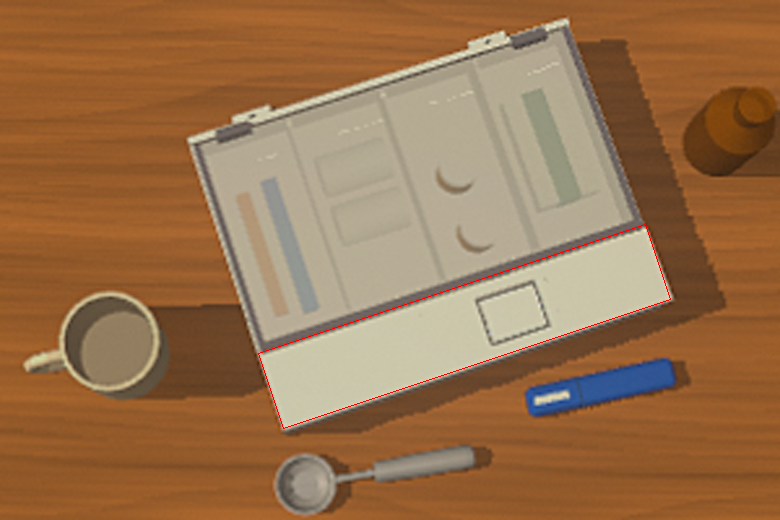

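The rail measures 64–66 × 337–340 mm, which matches its given size. Its middle is at (0.575, -0.069) and its yaw is about 0.343. I'll go above the right plain end with the fingers shut.

```bash
python3 -m jog '[[[-1,0.036,-0.0075,0,0],[-1,0.072,-0.015,0,0],[-1,0.108,-0.0225,0,0],[-1,0.144,-0.03,0,0],[-1,0.18,-0.0375,0,0]]]' 10
python3 -m jog '[[[-1,0.036,-0.0075,0,0],[-1,0.072,-0.015,0,0],[-1,0.108,-0.0225,0,0],[-1,0.144,-0.03,0,0],[-1,0.18,-0.0375,0,0]]]'
python3 -m jog '[[[-1,0.036,-0.0075,0.02,0],[-1,0.072,-0.015,0.05,0],[-1,0.108,-0.0225,0.08,0],[-1,0.14,-0.0284,0.1,0.035],[-1,0.14,-0.0284,0.1,0.035]]]'
```

```text
time: 0.57
tool_pos: [0.3482, -0.3855, 0.2345]
tool_rot: [-3.141, 0.0, 0.377]
contact_force: [-0.1, -0.8, 0.3]
opening: 0.0632
grip_force: 0.0
time: 0.98
tool_pos: [0.5019, -0.2841, 0.2345]
tool_rot: [-3.141, 0.0, 0.378]
contact_force: [0.7, -0.9, 0.4]
opening: 0.0294
grip_force: 0.0
time: 1.4
tool_pos: [0.6215, -0.2029, 0.1291]
tool_rot: [-3.136, 0.004, 0.345]
contact_force: [-1.3, -0.2, -0.9]
opening: 0.0007
grip_force: 0.0
```

```bash
python3 -m jog '[[[-1,0,0,0.015,0],[-1,0,0,0.03,0],[-1,0,0,0.045,0],[-1,0,0,0.053,0],[-1,0,0,0.053,0]]]'
python3 -m jog '[[[-1,0,0,0,0],[-1,0,0,0,0],[-1,0,0,0,0]]]'
python3 - <<'E'
from h import *
a=robot.read_camera("top")[180:340,280:500]; b=robot.read_camera("scene")[130:290,160:380]
cv2.imwrite("pics/c2.png",cv2.resize(np.hstack([a,b]),None,fx=1.8,fy=1.8,interpolation=2)[:,:,::-1]); o=robot.observe();print(o["tool_pos"],o["contact_force"],o["tool_rot"])
E
```

```text
time: 1.82
tool_pos: [0.6189, -0.2073, 0.0798]
tool_rot: [-3.139, 0.003, 0.343]
contact_force: [0.0, 0.2, -0.5]
opening: 0.0004
grip_force: 0.0
time: 2.07
tool_pos: [0.6208, -0.2079, 0.0831]
tool_rot: [3.14, -0.002, 0.343]
contact_force: [-0.1, 0.0, 0.2]
opening: 0.0004
grip_force: 0.0
[ 0.62068441 -0.20774379  0.08279374] [0.2428729  0.56785304 0.0380086 ] [ 3.14029248e+00 -1.20452644e-03  3.42755965e-01]
```

View pics/c2.png

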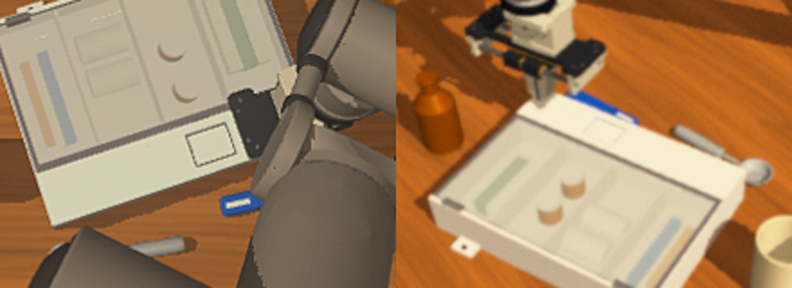

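The hand is over the right plain end (tips at about (542,103) in the mosaic), with the gripper body lying along the rail and clear of everything. I'll step down to touch.

```bash
python3 -m jog '[[[-1,0,0,0.006,0],[-1,0,0,0.011,0],[-1,0,0,0.011,0],[-1,0,0,0.011,0]]]' |egrep 'pos|force'
for i in 1 2 3 4; do python3 -m jog '[[[-1,0,0,0.001,0],[-1,0,0,0.001,0],[-1,0,0,0.001,0]]]' |egrep 'pos|contact'; done
```

```text
tool_pos: [0.6199, -0.2073, 0.07]
contact_force: [0.6, -0.1, 0.8]
grip_force: 0.0
tool_pos: [0.6204, -0.2075, 0.0698]
contact_force: [-0.7, 0.6, 0.7]
tool_pos: [0.6203, -0.2075, 0.0687]
contact_force: [-0.4, -0.6, 1.3]
tool_pos: [0.6204, -0.2075, 0.0683]
contact_force: [-1.4, 1.1, 5.1]
tool_pos: [0.6205, -0.2075, 0.0683]
contact_force: [-3.6, 1.6, 10.2]
```

The surface is at TCP z 0.0683, with about 5 N of rise per mm commanded. I'll slide left along the rail at about 10 N. Over the catch the force should collapse.

```bash
for i in 1 2 3 4 5 6 7; do python3 -m jog '[[[-1,0,-0.004,0,0],[-1,0,-0.008,0,0],[-1,0,-0.008,0,0]]]' |egrep 'time|pos|contact'|tr '\n' ' ';echo; done
```

```text
time: 3.75 tool_pos: [0.6188, -0.2008, 0.0683] contact_force: [0.3, -2.4, 7.5] 
time: 4.0 tool_pos: [0.6162, -0.1933, 0.0683] contact_force: [1.8, -1.4, 7.1] 
time: 4.25 tool_pos: [0.6135, -0.1858, 0.0683] contact_force: [1.3, -1.1, 6.8] 
time: 4.5 tool_pos: [0.6109, -0.1782, 0.0683] contact_force: [1.0, -1.4, 6.9] 
time: 4.75 tool_pos: [0.6082, -0.1707, 0.0683] contact_force: [2.1, -1.3, 6.8] 
time: 5.0 tool_pos: [0.6055, -0.1632, 0.0683] contact_force: [1.6, -1.7, 7.8] 
time: 5.25 tool_pos: [0.6029, -0.1556, 0.0683] contact_force: [1.3, -1.3, 7.3]
```

```bash
for i in 1 2 3 4 5 6 7 8; do python3 -m jog '[[[-1,0,-0.003,0,0],[-1,0,-0.005,0,0],[-1,0,-0.005,0,0]]]' |egrep 'time|pos|contact'|tr '\n' ' ';echo; done
```

```text
time: 5.5 tool_pos: [0.6013, -0.1512, 0.0683] contact_force: [2.3, -2.0, 7.0] 
time: 5.75 tool_pos: [0.5996, -0.1465, 0.0683] contact_force: [1.3, -3.6, 6.3] 
time: 6.0 tool_pos: [0.598, -0.1418, 0.0683] contact_force: [0.9, -2.5, 6.6] 
time: 6.25 tool_pos: [0.596, -0.1367, 0.068] contact_force: [0.7, -1.8, 5.8] 
time: 6.5 tool_pos: [0.5943, -0.1321, 0.0679] contact_force: [1.4, -2.3, 6.1] 
time: 6.75 tool_pos: [0.591, -0.126, 0.0665] contact_force: [-0.8, 0.6, 0.1] 
time: 7.0 tool_pos: [0.5892, -0.1211, 0.0663] contact_force: [0.4, 0.1, 0.2] 
time: 7.25 tool_pos: [0.5878, -0.1165, 0.0666] contact_force: [0.4, -0.4, 0.7]
```

The force collapsed from 6 N to about 0 at rack y ≈ -0.06, and the z drop of about 2 mm fits the recess. The outline's centre is at y ≈ -0.04, so I'll move 8 mm further on, press in steps, then lift.

```bash
python3 -m jog '[[[-1,0,-0.004,0,0],[-1,0,-0.008,0,0],[-1,0,-0.008,0,0]]]' |egrep 'time|pos|contact'|tr '\n' ' '
for i in 1 2 3; do python3 -m jog '[[[-1,0,0,0.001,0],[-1,0,0,0.002,0],[-1,0,0,0.002,0]]]' |egrep 'time|pos|contact'|tr '\n' ' ';echo; done
python3 - <<'E'
from h import *
b=robot.read_camera("scene")[130:330,150:400]
cv2.imwrite("pics/c3.png",cv2.resize(b,None,fx=2.5,fy=2.5,interpolation=2)[:,:,::-1])
E
```

```text
time: 7.5 tool_pos: [0.5849, -0.1087, 0.0667] contact_force: [0.0, 1.1, -0.7] time: 7.75 tool_pos: [0.5854, -0.1093, 0.0647] contact_force: [-0.3, 1.9, 2.0] 
time: 8.0 tool_pos: [0.5855, -0.1095, 0.0627] contact_force: [0.2, 2.8, 3.1] 
time: 8.25 tool_pos: [0.5854, -0.1094, 0.0607] contact_force: [-0.1, 2.3, 3.0]
```

View pics/c3.png

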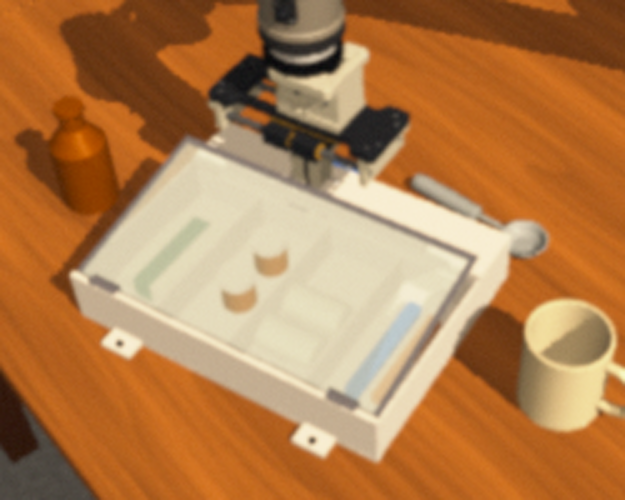

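The cover has let go: its near edge at (300,185) is already above the rail. Now I'll lift out and back away.

```bash
python3 -m jog '[[[-1,0,0,-0.012,0],[-1,-0.015,0,-0.035,0],[-1,-0.035,0,-0.065,0],[-1,-0.06,0,-0.09,0],[-1,-0.085,0,-0.12,0]]]' |egrep 'time|pos|contact'
python3 -m jog '[[[-1,-0.02,0,-0.02,0],[-1,-0.05,0,-0.05,0],[-1,-0.08,0,-0.08,0],[-1,-0.1,0,-0.1,0],[-1,-0.1,0,-0.1,0]]]' |egrep 'time|pos|contact'
for i in 1 2 3 4 5 6; do python3 -m jog '[[[-1,0,0,0,0],[-1,0,0,0,0],[-1,0,0,0,0],[-1,0,0,0,0],[-1,0,0,0,0]]]' >/dev/null; done
python3 - <<'E'
from h import *
a=robot.read_camera("top")[130:340,190:510]; b=robot.read_camera("scene")[90:300,130:450]
cv2.imwrite("pics/c4.png",cv2.resize(np.vstack([a,b]),None,fx=1.4,fy=1.4,interpolation=2)[:,:,::-1]); print(robot.observe()["time"],robot.observe()["contact_force"])
E
```

```text
time: 8.72
tool_pos: [0.5037, -0.1384, 0.1806]
contact_force: [0.3, -0.5, -0.5]
time: 9.13
tool_pos: [0.4097, -0.1738, 0.285]
contact_force: [0.8, -0.5, 0.1]
11.7333 [ 0.30620547  0.07446858 -0.14244864]
```

View pics/c4.png

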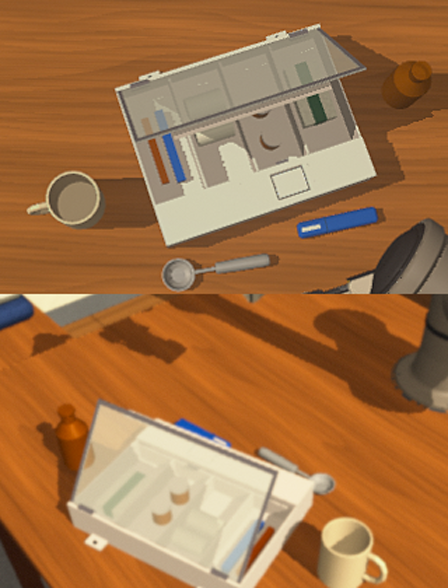

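The cover stands open, the catch plate at (290,182) looks flush again, and the mug, bottle, spoon and case are where they were. The hand is clear.

```bash
python3 -c "
from cell import robot
print(robot.hand_in())"
```

```text
the job is handed in; nothing more can be done
None
```

I felt along the rail from its right end, found the catch about 40 mm right of the middle and pressed it in. The cover is standing open, the catch looks flush again, the hand is clear and the mug, bottle, spoon and case haven't moved; I handed the job in at about 12 s.

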